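# Shim the clamping jig until the jaw grips the copper plate

## Robot

A 6-joint arm with a two-finger parallel gripper is mounted at the origin on a cart in front of the work surface, level with it; the furniture and walls round the work are solid. World frame = base frame: x ahead of the robot, y to its left, z up, the work surface at z = 0. Lengths are in m, angles in rad, forces in N, time in s.
With the tool pointing down it reaches from about 0.3 to 0.775 m from the base axis. Payload 14.6 kg.
Tool frame: the origin (TCP) lies midway between the tips of the shut fingers; the grasp point (between the pads) lies env.pinch_z behind it (env.pinch_z is the distance from the TCP to the grasp point, in m); x points along the fingers, y is the direction in which the jaws open and shut, and the axes are right-handed (so a half turn about x gives the same grasp; the last joint's range is limited). The gripper opens to 85 mm and grips with 20 to 120 N. Pads are 22 mm wide; open, the fingers measure 114 mm over their backs; the gripper's body (76 mm by 85 mm) begins 54 mm behind the grasp point. The pads swing forward as they close: fully open they stand 13 mm farther back than shut.
Start: joints at [-1.247, 0.3, 1.521, -0, 1.321, -0.067], TCP at [0.21, -0.509, 0.231] pointing down, gripper open.
Joint ranges: [-3.03, 3.03], [-0.79, 2.21], [0.23, 2.52], [-1.04, 4.18], [0, 3.07], [-2.55, 2.55]. Speed limits (rad/s): [2.22, 2.22, 2.57, 3.14, 3.14, 3.14].

## Interface

Orientations are given as a unit quaternion [x, y, z, w].
In Python, from cell import observe, vision, ticket, env gives the robot as it stands.
- The arm moves only by the tool jog_arm, never from a script. Its argument "motion" is a list of rows, each a list of 5 numbers: the finger opening in m, from 0 to 0.0854, then the shift along the tool's x, y, z in m, then the turn about the tool's x in degrees. In form: [[gripper, x, y, z, turn], ...]. A call has exactly 5 rows; each row is the pose to reach, as a shift and turn from the pose commanded when the call began, along the tool's axes at that moment; what a row does not reach only later rows make up. A row lasts 1/10 s, in which the tool goes at most 50 mm and 8.59 degrees, less where a joint would pass 70% of its speed; a pose out of reach is approached as far as the arm can. A call with a gripper value outside its range is refused whole. The fingers move at their own pace and stop on an object; "squeeze" is the grip in N (left out, the last holds). Time passes only in rows, so rows that repeat a pose let the fingers close, or fill a call up. It gives the time, the measured TCP pose, the force and the opening at its end, in the units of the state.
- observe(): the state, without advancing time (a new reading comes with each control period).
- vision.snapshot(name): name is "scene" or "top" or "wrist"; returns the picture (480x640x3 uint8, red, green, blue); there is no depth.
- vision.camera_model(name): a dict with "vertical_fov" (degrees; the focal length in pixels is half the picture's height over the tangent of half this angle, whatever the lens; pixels are square), "cx", "cy" (the principal point, pixels), "k1" (the pictures are not rectified: a ray, as slopes to the right and down, at radius r is drawn at 1 + k1 r^2 times it, then the intrinsics apply), "xyz" and "rotation" of the camera in the world. Camera axes: x right, y up, looking along -z (the intrinsics and any distortion apply to the point x, -y, -z); pixel columns grow to the right and rows downward; lengths in m; the calibration is good to about 2 mm. A picture is of the moment at which its call begins: read the wrist's pose just before it. camera_model takes no time and is no camera call; for the wrist camera it gives the pose at the moment of the call.
- ticket.finish_job(): hands the job in, once; it reports no verdict.
The state is a dict: "time": time; "joint_positions": joint angles; "joint_vel": joint speeds; "effort": joint torques, N m; "tool_pos": TCP position; "tool_rot": TCP orientation; "wrist_force": force on the tool from outside, world axes, zero at the start; "ft_torque": the same for the moment, N m; "gripper_width": opening from 0.0 (shut) to 1.0 (fully open).
Only numpy, scipy, OpenCV 4.12 (cv2) and the standard library are available. Lean on these libraries where they do the work, as an engineer would, in place of code of your own. Each camera call takes 0.05 s, during which the arm holds its last target.

## Task

The copper test plate has to be held still in the clamping jig for filing, but the blue sprung jaw alone cannot reach it. Stand wooden spacer blocks from the caddy upright in the gap, flat faces across the jig, no more of them than it takes, until pressing the jaw home squeezes blocks and plate firmly against the end stop before the jaw runs out of travel (its red pointer in the green band). Finish while holding the jaw pressed, as its spring opens it otherwise; leave the other things on the worktop where they are.

Things in the scene. Friction and masses are not known exactly. Their poses are not given: they have to be found in the camera images.
- jig: clamping jig fixed to the worktop: brown bed 250 x 84 x 10 mm. Origin at table height on the centreline; +x runs from jaw to end stop, z up; the bed spans x -150 to +100 mm. Two guide rails, 8 mm high above the bed, 54 mm apart inside, from x = -94 to +32 mm; the blocks stand between them. A white strip on the +y edge shows green beside the last 15 mm of the jaw's stroke
- bed_mid (a point): point on the top of the bed (10 mm above the table) on the centreline, 50 mm from the jig's origin towards the jaw; about the middle of the gap
- jaw (a joint): travel of the blue jaw along the jig's +x, m: 0 = open, where its spring (50 N/m) rests it, 0.034 = end of travel; 1.8 N to start it, 3.5 N at the end, it slides easily. Resistance rises sharply only when the stack is squeezed solid or at the end of travel. Two or three blocks are needed, it differs each time: so many that the stack stops the jaw beyond 0.019 but short of 0.034
- jaw_face (a point): on the jaw, moves with it: middle of its flat front face, 19 mm above the bed; the face is 44 mm wide and 36 mm high. At travel 0 it is at x = -95 mm in the jig's frame
- jaw_back (a point): on the jaw: back face, 24 mm behind the front face, 50 mm above the table; the jaw's back is 10 mm thick, 44 mm wide, rises to 64 mm above the table; the bed behind it is bare for 31 mm. Press the jaw by pushing here towards the jig's +x with shut fingers, or by pinching the jaw across its 44 mm width
- fence: end carriage, fixed on the bed at a place along x that differs each time: a light wooden riser 12 mm high under the plate, and an aluminium end stop 30 mm high. Origin on the bed's top below the stop's front face (which looks to -x); axes as the jig's
- stop_face (a point): on the end stop's front face, 16 mm above the bed
- plate: loose copper test plate with coloured enamel chips, 60 x 100 x 8 mm (chips 2 mm more), lying on the riser (underside 22 mm above the table) with its 100 mm length along the jig, up to 4 mm short of the end stop; origin in the middle of its underside, its own +y points to the jaw. Pushed by the jaw, it slides to the stop
- plate_edge (a point): middle of the plate's end face that looks to the jaw, 26 mm above the table. The gap between it and the open jaw is 47 to 69 mm once the plate is against the stop; with the jaw at its end of travel 13 to 35 mm stay
- caddy: dark wooden caddy fixed to the worktop, 160 x 36 mm, 18 mm high, with four slots along its x, 36 mm apart, in which the blocks stand 12 mm-thick side along the caddy's x; slot floors 6 mm above the table
- shim_0: loose wooden spacer block with an orange top edge, 12 mm thick (its x), 46 mm wide (its y), 44 mm high, 50 g; all four are alike; origin in the middle of its underside. It overhangs the caddy by 5 mm either side of its width, so it can be pinched across the 46 mm from above
- shim_1: loose wooden spacer block with an orange top edge, 12 mm thick (its x), 46 mm wide (its y), 44 mm high, 50 g; all four are alike; origin in the middle of its underside. It overhangs the caddy by 5 mm either side of its width, so it can be pinched across the 46 mm from above
- shim_2: loose wooden spacer block with an orange top edge, 12 mm thick (its x), 46 mm wide (its y), 44 mm high, 50 g; all four are alike; origin in the middle of its underside. It overhangs the caddy by 5 mm either side of its width, so it can be pinched across the 46 mm from above
- shim_3: loose wooden spacer block with an orange top edge, 12 mm thick (its x), 46 mm wide (its y), 44 mm high, 50 g; all four are alike; origin in the middle of its underside. It overhangs the caddy by 5 mm either side of its width, so it can be pinched across the 46 mm from above
- glaze_jar_3: bystander: glass jar with black screw lid, lilac contents, 49 mm wide, 59 mm tall, left, behind the caddy; origin at the underside
- vase_small: bystander: blue patterned enamel vase, 112 mm wide, 188 mm tall, behind the jig; origin at the underside
- bowl_yellow_a: bystander: pale yellow bowl, 150 mm wide, 70 mm tall, right, in front of the jig; origin at the underside

How it is judged:
By the outcome, as a careful person would: the job done as asked, in the order asked, and still so for the second after the job is handed in, while the arm keeps its last pose, push and grip.
It also fails if it takes over 72 s, if anything falls off the work surface, if the arm or the gripper's body presses on something with over 40 N, if the wrist force passes 120 N, or if a joint passes its speed limit or range.

## Working session

There is one attempt and no reset: what is moved stays moved. The work goes in short steps, Python scripts to look and compute and a tool call to move; the robot and the scene stay as the last step left them, time stands still between calls to the robot, and variables do not carry over. Pictures are saved under pics/ and viewed, and the job is handed in when it is done.

Besides the shell and the picture viewer there is one more tool, called after ">>>" as name(argument=value, ...) on one line, values as JSON. jog_arm: Moves the arm, as the interface text tells. Its arguments: {"type":"object","properties":{"motion":{"type":"array","items":{"type":"array","items":{"type":"number"}}},"squeeze":{"type":"number"}},"required":["motion"]}

```bash
ls; mkdir -p pics; python3 - <<'E'
from cell import observe, vision, ticket, env
import cv2
s=observe();print(s); print(env.pinch_z)
for n in ["scene","top","wrist"]:
    print(n,vision.camera_model(n))
    cv2.imwrite(f"pics/{n}0.png",vision.snapshot(n)[:,:,::-1])
E
```

```text
pics
{'time': 0.0, 'joint_positions': array([-1.24657047e+00,  3.00497278e-01,  1.52160456e+00,  1.01139381e-05,
        1.32071036e+00, -6.66088509e-02]), 'joint_vel': array([-0.001002  , -0.00022052, -0.0007969 , -0.00077601,  0.00236018,
        0.00090269]), 'effort': array([ 3.34659468e-03, -5.43493581e+01, -3.61792946e+01,  8.99121596e-05,
        3.97992277e-03,  2.42919285e-06]), 'tool_pos': array([ 0.20944506, -0.50829488,  0.23069703]), 'tool_rot': array([-0.69359631, -0.13773029,  0.69370021, -0.1368742 ]), 'wrist_force': array([-0.93727926,  0.61410532, -0.42573512]), 'ft_torque': array([-0.01153249,  0.00858663, -0.03965044]), 'gripper_width': 0.9979398231919866}
0.0187
scene {'vertical_fov': 56.08738994150595, 'cx': 315.16704262822304, 'cy': 246.54650959075246, 'k1': -0.0028194432981431387, 'xyz': array([-0.07376462,  0.45146593,  0.69968019]), 'rotation': array([-0.20718363,  0.37706584,  0.79608131, -0.4256182 ])}
top {'vertical_fov': 47.70610494531586, 'cx': 324.4107926499528, 'cy': 246.10366251350973, 'k1': -0.028376521354055873, 'xyz': array([0.42790062, 0.06535115, 1.32052595]), 'rotation': array([-0.03756221,  0.047464  ,  0.70609181, -0.7055286 ])}
wrist {'vertical_fov': 62.59007429764797, 'cx': 321.6055724527623, 'cy': 242.16413192386787, 'k1': -0.07063238002575253, 'xyz': array([ 0.28078715, -0.47910658,  0.37328401]), 'rotation': array([-0.12617288,  0.08427096, -0.55012348,  0.82118388])}
```

View pics/scene0.png

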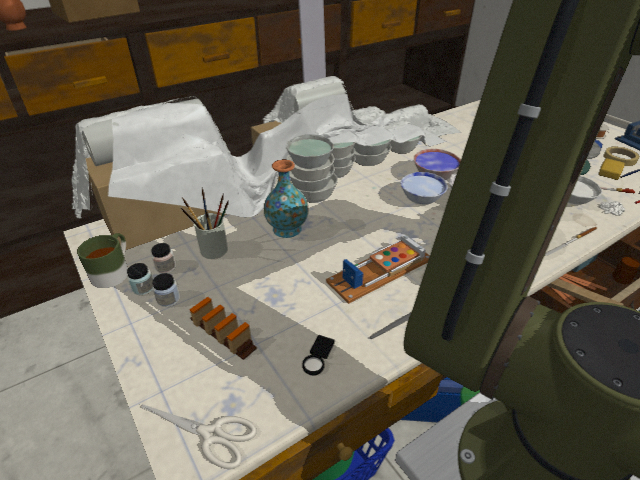

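View pics/top0.png

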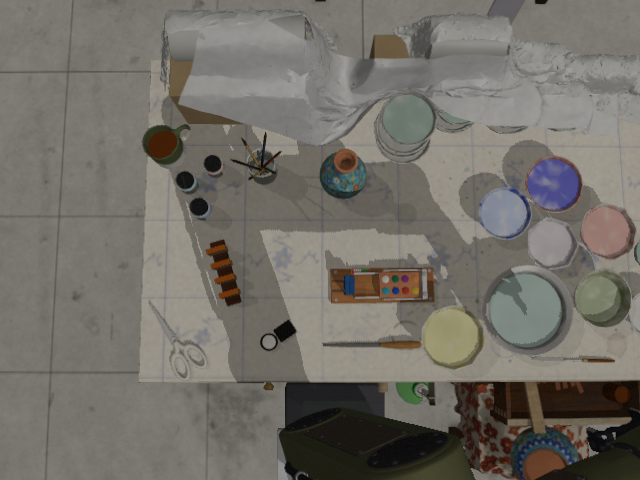

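View pics/wrist0.png

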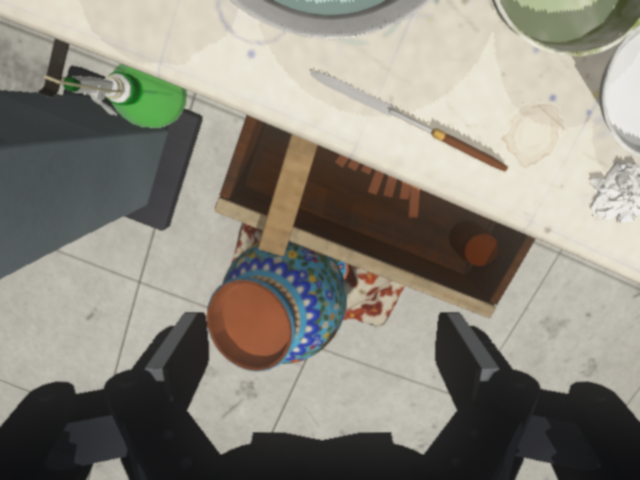

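```bash
cat > h.py <<'E'
from cell import observe, vision, ticket, env
import cv2, numpy as np
from scipy.spatial.transform import Rotation as R
np.set_printoptions(precision=4,suppress=True)
def K(m):
    f=240/np.tan(np.radians(m['vertical_fov']/2)); return f
def ray(m,u,v):
    f=K(m); x=(u-m['cx'])/f; y=(v-m['cy'])/f
    xd,yd=x,y
    for _ in range(20):
        r2=x*x+y*y; s=1+m['k1']*r2; x,y=xd/s,yd/s
    return R.from_quat(m['rotation']).apply([x,-y,-1.0])
def onz(m,u,v,z):
    d=ray(m,u,v); t=(z-m['xyz'][2])/d[2]; return np.array(m['xyz'])+t*d
def proj(m,p):
    q=R.from_quat(m['rotation']).inv().apply(np.array(p)-m['xyz'])
    x,y=q[0]/-q[2],-q[1]/-q[2]; r2=x*x+y*y; s=1+m['k1']*r2; f=K(m)
    return np.array([x*s*f+m['cx'],y*s*f+m['cy']])
def snap(n,name):
    m=vision.camera_model(n); im=vision.snapshot(n)[:,:,::-1].copy(); cv2.imwrite(f"pics/{name}.png",im)
    import pickle; pickle.dump(m,open(f"pics/{name}.pkl","wb")); return m,im
def load(name):
    import pickle; return pickle.load(open(f"pics/{name}.pkl","rb")), cv2.imread(f"pics/{name}.png")
def st():
    s=observe(); print('t',round(s['time'],2),'pos',s['tool_pos'],'rot cols\n',R.from_quat(s['tool_rot']).as_matrix(),'\nF',s['wrist_force'],'w',s['gripper_width'],'j',s['joint_positions']); return s
E
python3 - <<'E'
from h import *
m=vision.camera_model('top')
im=cv2.imread('pics/top0.png')
hsv=cv2.cvtColor(im,cv2.COLOR_BGR2HSV)
mask=((hsv[...,0]<18)&(hsv[...,1]>170)&(hsv[...,2]>120)).astype(np.uint8)
mask[:, :200]=0; mask[:,250:]=0; mask[:230]=0; mask[320:]=0
n,l,s,c=cv2.connectedComponentsWithStats(mask)
for i in range(1,n):
    if s[i,4]>8: print('orange',s[i],c[i],onz(m,*c[i],0.05))
for u,v in [(333,285),(430,285),(349,285)]: print(onz(m,u,v,0.02))
cv2.imwrite('pics/c1.png',cv2.resize(im[220:320,180:480],None,fx=2.6,fy=2.6,interpolation=cv2.INTER_CUBIC))
st()
E
```

```text
[0.4914 0.0266 0.02  ]
[ 0.491  -0.2066  0.02  ]
[ 0.4913 -0.0118  0.02  ]
t 0.15 pos [ 0.2094 -0.5084  0.2309] rot cols
 [[-0.0003  0.3809 -0.9246]
 [ 0.0008 -0.9246 -0.3809]
 [-1.     -0.0008 -0.    ]] 
F [-0.2931  0.0414 -0.4116] w 1.0072709570278329 j [-1.2466  0.3003  1.5214 -0.      1.3207 -0.0666]
```

View pics/c1.png

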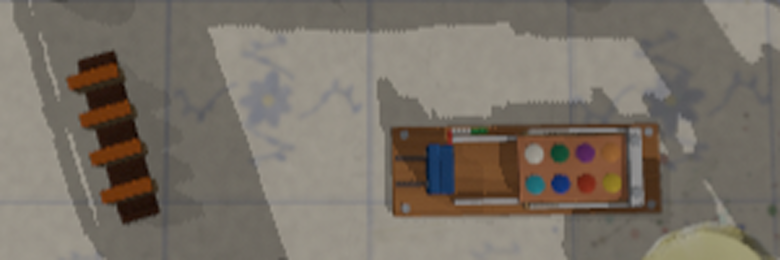

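```bash
cat >> h.py <<'E'
def plan(p,ydir):
    """shift in tool axes & turn for TCP world target p and tool y direction angle (deg, world)"""
    s=observe(); M=R.from_quat(s['tool_rot']).as_matrix()
    d=M.T@(np.array(p)-s['tool_pos'])
    cur=np.degrees(np.arctan2(M[1,1],M[0,1]))
    dyaw=(ydir-cur+90)%180-90
    print('pos',s['tool_pos'],'yang',round(cur,2),'shift mm',(d*1000).round(1),'turn deg',round(-dyaw,2),'(or +-180) ; j6',s['joint_positions'][5].round(3))
E
python3 - <<'E'
from h import *
m=vision.camera_model('top')
P=[]
for u,v in [(96,77),(107,114),(117,151),(128,190)]:
    p=onz(m,180+u/2.6,220+v/2.6,0.05); P.append(p); print(p)
a=P[3]-P[0]; print('caddy x ang',np.degrees(np.arctan2(a[1],a[0])), np.linalg.norm(a[:2]))
c=np.mean(P,0)
plan(c+[0,0,0.17],np.degrees(np.arctan2(a[1],a[0]))+90)
# wrist cam offset in tool frame
s=observe(); M=R.from_quat(s['tool_rot']).as_matrix(); w=vision.camera_model('wrist')
print(M.T@(w['xyz']-s['tool_pos']), M.T@R.from_quat(w['rotation']).as_matrix()@[0,0,-1])
E
```

```text
[0.5732 0.3003 0.05  ]
[0.5396 0.2896 0.05  ]
[0.5062 0.2799 0.05  ]
[0.4712 0.2694 0.05  ]
caddy x ang -163.15517859090937 0.1065126461353174
pos [ 0.2094 -0.5084  0.2309] yang -67.61 shift mm [  11.4 -614.1 -591.6] turn deg 5.54 (or +-180) ; j6 -0.067
[-0.1425  0.     -0.0771] [0.9539 0.0012 0.3   ]
```

>>> jog_arm(motion=[[0.085,-0.005,-0.03,-0.035,0],[0.085,-0.01,-0.06,-0.07,0],[0.085,-0.015,-0.09,-0.105,0],[0.085,-0.02,-0.12,-0.14,0],[0.085,-0.025,-0.15,-0.18,0]])

```text
time: 0.65
tool_pos: [0.3189, -0.2998, 0.2564]
tool_rot: [0.694, 0.137, -0.694, 0.137]
wrist_force: [1.3, -0.2, 0.4]
gripper_width: 0.995
```

>>> jog_arm(motion=[[0.085,0,-0.03,-0.04,0],[0.085,0,-0.06,-0.08,0],[0.085,0,-0.09,-0.12,0],[0.085,0,-0.12,-0.16,0],[0.085,0,-0.14,-0.19,0]])

```text
time: 1.15
tool_pos: [0.4418, -0.0971, 0.2563]
tool_rot: [0.694, 0.138, -0.693, 0.138]
wrist_force: [0.6, -0.8, 0.1]
gripper_width: 0.998
```

```bash
python3 - <<'E'
from h import *
st(); snap('wrist','w1')
E
```

```text
t 1.15 pos [ 0.4418 -0.0971  0.2563] rot cols
 [[ 0.0002  0.3821 -0.9241]
 [ 0.0001 -0.9241 -0.3821]
 [-1.     -0.     -0.0003]] 
F [ 0.6442 -0.8256  0.1051] w 0.9975669097328955 j [-0.2974  0.0589  1.7459  0.0002  1.3366  0.8813]
```

View pics/w1.png

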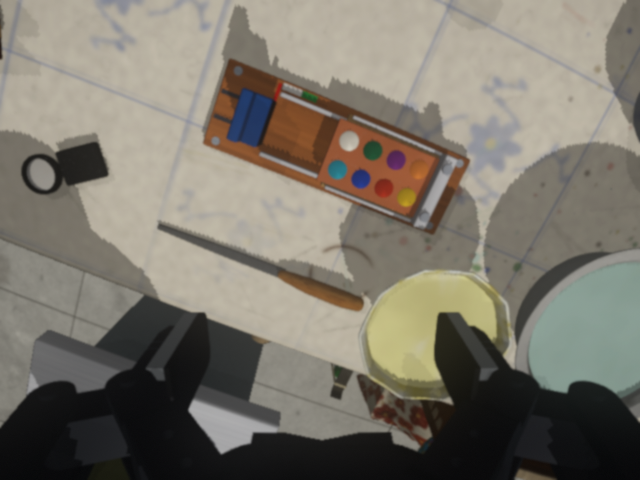

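```bash
python3 - <<'E'
from h import *
m,im=load('w1')
c=im[45:245,190:480]; cv2.imwrite('pics/w1c.png',cv2.resize(c,(783,540),interpolation=cv2.INTER_CUBIC))
E
```

```text
(no output)
```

View pics/w1c.png

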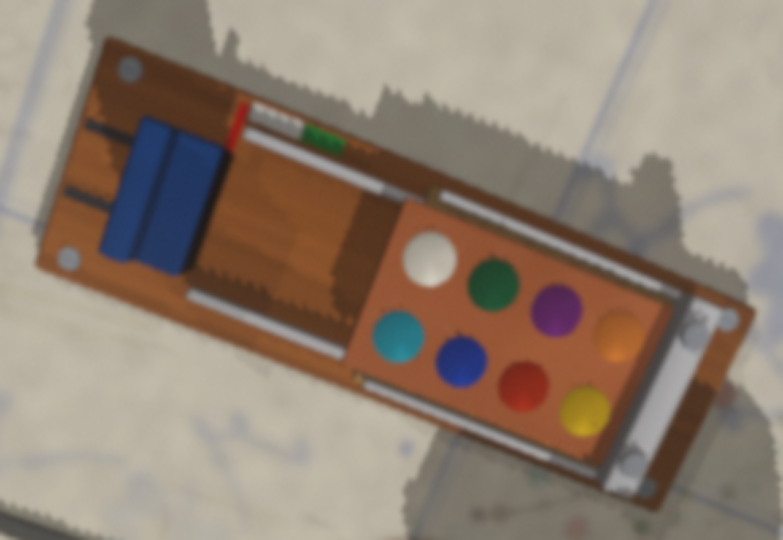

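```bash
python3 - <<'E'
from h import *
m,im=load('w1')
g=lambda u,v,z: onz(m,190+u/2.7,45+v/2.7,z)
B=[g(u,v,.01) for u,v in [(108,38),(753,310),(655,510),(38,265)]]
for b in B: print('bed',b)
print([np.linalg.norm(B[i]-B[(i+1)%4]) for i in range(4)])
B=np.array(B); d=(B[1]-B[0]+B[2]-B[3]); ang=np.arctan2(d[1],d[0]); print('jig x ang',np.degrees(ang))
ex=np.array([np.cos(ang),np.sin(ang),0]); ey=np.array([-ex[1],ex[0],0])
o=B.mean(0)-ex*(-.025); o[2]=0
print('origin',o)
def j(p): q=p-o; return np.array([q@ex,q@ey,q[2]])*1000
for n,u,v,z in [('plate near a',403,203,.03),('plate near b',347,358,.03),('plate far a',672,300,.03),('plate far b',597,458,.03),('stop a',687,300,.04),('stop b',604,472,.04),('jaw front top?a',226,148,.046),('jf b',185,272,.046),('jaw back top a',145,118,.064),('b',102,255,.064),('pointer',240,125,.015),('green start',304,133,.014),('green end',344,145,.014),('rail a start',245,133,.018),('rail b start',190,293,.018)]:
    print(n,j(g(u,v,z)))
for x in (-.05,): print('bed_mid',o+ex*x)
E
```

```text
bed [0.5309 0.03   0.01  ]
bed [ 0.5337 -0.216   0.01  ]
bed [ 0.4522 -0.2172  0.01  ]
bed [0.4497 0.0285 0.01  ]
[np.float64(0.24608615164682585), np.float64(0.08150424428915572), np.float64(0.24574329936089934), np.float64(0.08119064402868592)]
jig x ang -89.3649287148668
origin [ 0.4919 -0.1187  0.    ]
plate near a [-35.2422  26.7903  30.    ]
plate near b [-33.4321 -28.1732  30.    ]
plate far a [62.4709 32.0292 30.    ]
plate far b [ 62.3695 -27.9849  30.    ]
stop a [64.0876 33.6761 40.    ]
stop b [ 63.7452 -30.2433  40.    ]
jaw front top?a [-94.0385  21.4743  46.    ]
jf b [-93.2755 -19.4731  46.    ]
jaw back top a [-117.2358   20.7366   64.    ]
b [-116.6172  -21.873    64.    ]
pointer [-95.9752  30.2605  15.    ]
green start [-74.8314  35.8836  14.    ]
green end [-60.6841  37.2906  14.    ]
rail a start [-93.1495  28.3893  18.    ]
rail b start [-92.5991 -28.9309  18.    ]
bed_mid [ 0.4913 -0.0687  0.    ]
```

```bash
python3 - <<'E'
from h import *
plan([.5225,.285,.22],-73.155)
E
```

```text
pos [ 0.4435 -0.0945  0.2562] yang -67.44 shift mm [  36.7 -320.2 -218.5] turn deg 5.71 (or +-180) ; j6 0.885
```

>>> jog_arm(motion=[[0.07,0,-0.04,-0.027,1],[0.07,0,-0.08,-0.054,2],[0.07,0,-0.12,-0.081,3],[0.07,0,-0.16,-0.108,4],[0.07,0,-0.2,-0.135,6]])

```text
time: 1.7
tool_pos: [0.4896, 0.1386, 0.2562]
tool_rot: [-0.7, -0.1, 0.7, -0.101]
wrist_force: [0.6, -1.0, 0.5]
gripper_width: 0.817
```

>>> jog_arm(motion=[[0.07,0.01,-0.04,-0.027,0],[0.07,0.02,-0.08,-0.054,0],[0.07,0.036,-0.111,-0.094,0],[0.07,0.036,-0.111,-0.094,0],[0.07,0.036,-0.111,-0.094,0]])

```text
time: 2.2
tool_pos: [0.5483, 0.2701, 0.2187]
tool_rot: [-0.699, -0.101, 0.701, -0.101]
wrist_force: [0.4, -0.2, 1.3]
gripper_width: 0.821
```

```bash
python3 - <<'E'
from h import *
st(); snap('wrist','w2')
E
```

```text
t 2.2 pos [0.5483 0.2701 0.2187] rot cols
 [[-0.0024  0.2833 -0.959 ]
 [-0.0011 -0.959  -0.2833]
 [-1.      0.0004  0.0026]] 
F [ 0.4036 -0.2103  1.3246] w 0.8205344797790836 j [ 0.3978  0.4481  1.3485 -0.0001  1.3477  1.6814]
```

View pics/w2.png

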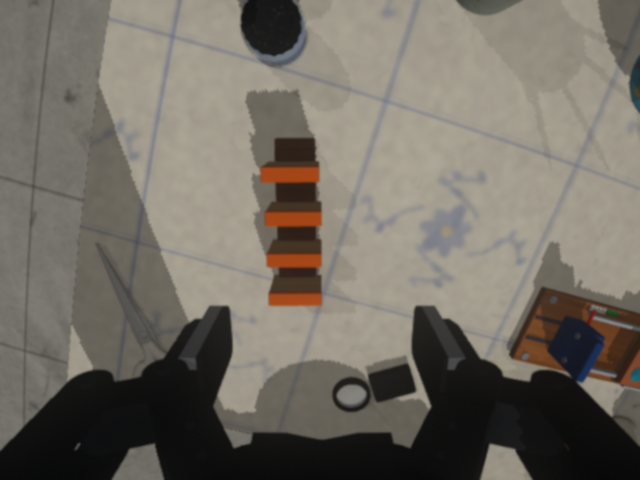

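```bash
cat >> h.py <<'E'
def shims(m,im,z=0.05,roi=None):
    hsv=cv2.cvtColor(im,cv2.COLOR_BGR2HSV)
    k=((hsv[...,0]<16)&(hsv[...,1]>190)&(hsv[...,2]>140)).astype(np.uint8)
    if roi: t=np.zeros_like(k); a,b,c,d=roi; t[b:d,a:c]=k[b:d,a:c]; k=t
    out=[]
    for c in cv2.findContours(k,cv2.RETR_EXTERNAL,cv2.CHAIN_APPROX_NONE)[0]:
        if cv2.contourArea(c)<150: continue
        r=cv2.minAreaRect(c); bx=cv2.boxPoints(r)
        P=np.array([onz(m,*b,z) for b in bx]); 
        e1,e2=P[1]-P[0],P[2]-P[1]; L=e1 if np.linalg.norm(e1)>np.linalg.norm(e2) else e2
        a=np.degrees(np.arctan2(L[1],L[0]))
        out.append((P.mean(0),a)); print('px',np.round(r[0],1),'c',P.mean(0),'size',np.linalg.norm(e1)*1e3,np.linalg.norm(e2)*1e3,'ang',(a+90)%180-90)
    return out
E
python3 - <<'E'
from h import *
m,im=load('w2')
o=shims(m,im,roi=(200,100,400,320))
P=[x[0] for x in o]; d=P[0]-P[-1]; print(np.degrees(np.arctan2(d[1],d[0])),np.linalg.norm(d))
plan(list(P[0][:2])+[0.09],np.degrees(np.arctan2(d[1],d[0]))+90)
E
```

```text
px [295. 299.] c [0.472  0.2712 0.05  ] size 43.21712333675629 9.56342993130246 ang -73.54087823492026
px [293.5 260.5] c [0.506  0.2817 0.05  ] size 42.63771087220817 9.829323868881168 ang -73.5873254463661
px [293. 219.] c [0.5405 0.2915 0.05  ] size 43.67201755867319 10.03507172659407 ang -73.63906205151633
px [289.5 174.5] c [0.5745 0.3037 0.05  ] size 43.058681684565556 10.200828535397886 ang -73.70594172391216
-162.42428000906682 0.1075495995821876
pos [0.5483 0.2693 0.22  ] yang -73.6 shift mm [130.1 -23.4  72.6] turn deg -1.18 (or +-180) ; j6 1.681
```

>>> jog_arm(motion=[[0.07,0.04,-0.008,0.025,0],[0.07,0.08,-0.016,0.05,0],[0.07,0.12,-0.023,0.073,-0.5],[0.07,0.13,-0.023,0.073,-0.5],[0.07,0.13,-0.023,0.073,-0.5]])

```text
time: 2.75
tool_pos: [0.472, 0.2704, 0.0907]
tool_rot: [-0.699, -0.104, 0.699, -0.104]
wrist_force: [0.2, 0.5, 0.6]
gripper_width: 0.819
```

```bash
python3 - <<'E'
from h import *
plan([.4725,.2714,.016],-73.2); snap('wrist','w3')
E
```

```text
pos [0.472  0.2704 0.0907] yang -73.16 shift mm [74.7 -0.9 -0.8] turn deg 0.04 (or +-180) ; j6 1.73
```

View pics/w3.png

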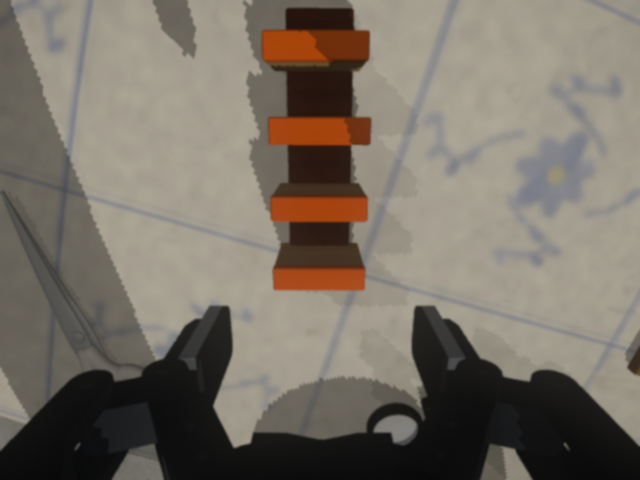

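```bash
python3 - <<'E'
from h import *
m,im=load('w3')
o=shims(m,im,roi=(240,0,400,300))
E
```

```text
px [318.5 278.5] c [0.472  0.2717 0.05  ] size 44.27964418726234 10.307466725945671 ang -73.21199360849675
px [318.5 209. ] c [0.5061 0.282  0.05  ] size 44.709808548234975 10.67882590712873 ang -73.20537263212623
px [309.5 131.1] c [0.5392 0.2961 0.05  ] size 11.138368223225005 36.3014216591445 ang -74.22738116415111
px [294.  45.] c [0.5718 0.3126 0.05  ] size 11.24699418907868 26.31572448673621 ang -73.46347647239423
```

>>> jog_arm(motion=[[0.07,0.03,-0.001,-0.001,0],[0.07,0.06,-0.001,-0.001,0],[0.07,0.075,-0.001,-0.001,0],[0.07,0.075,-0.001,-0.001,0],[0.04,0.075,-0.001,-0.001,0]], squeeze=30)

```text
time: 3.3
tool_pos: [0.4738, 0.2727, 0.0169]
tool_rot: [0.7, 0.104, -0.699, 0.104]
wrist_force: [0.7, 0.7, 1.1]
gripper_width: 0.667
```

>>> jog_arm(motion=[[0.04,0,0,0,0],[0.04,0,0,0,0],[0.04,0,0,0,0],[0.04,0,0,0,0],[0.04,-0.01,0,0,0]])

```text
time: 3.8
tool_pos: [0.4726, 0.2724, 0.0258]
tool_rot: [-0.699, -0.104, 0.699, -0.104]
wrist_force: [-0.8, -0.2, 0.1]
gripper_width: 0.533
```

```bash
python3 - <<'E'
from h import *
st(); snap('wrist','w4')
E
```

```text
t 3.8 pos [0.4726 0.2724 0.0258] rot cols
 [[-0.0001  0.2904 -0.9569]
 [-0.     -0.9569 -0.2904]
 [-1.      0.      0.0001]] 
F [-0.8067 -0.193   0.1358] w 0.5330630132583545 j [0.4556 0.549  1.6996 0.     0.8931 1.7317]
```

View pics/w4.png

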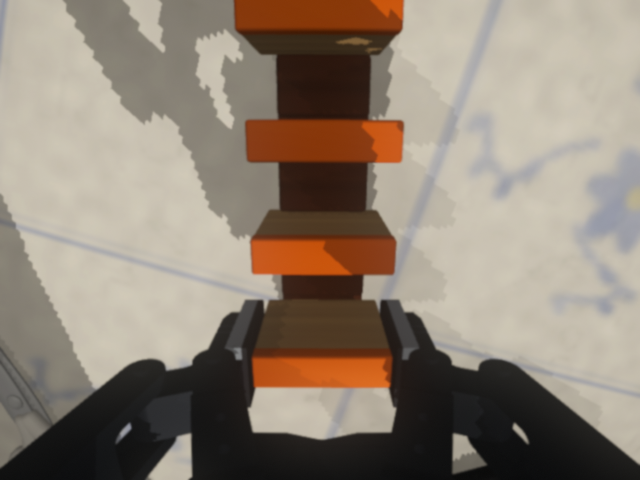

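>>> jog_arm(motion=[[0.04,-0.05,0,0,0],[0.04,-0.09,0.03,0.007,-8],[0.04,-0.09,0.077,0.02,-16],[0.04,-0.09,0.125,0.032,-24],[0.04,-0.09,0.173,0.044,-32]])

```text
time: 4.35
tool_pos: [0.4806, 0.1037, 0.1165]
tool_rot: [0.646, 0.288, -0.645, 0.288]
wrist_force: [0.6, -1.4, -0.2]
gripper_width: 0.529
```

```bash
python3 - <<'E'
from h import *
plan([.4913,-.0687,.11],0.64)
E
```

```text
pos [0.4806 0.1037 0.1165] yang -41.96 shift mm [  6.4 123.2 121. ] turn deg -42.6 (or +-180) ; j6 0.87
```

>>> jog_arm(motion=[[0.04,0,0.03,0.03,-8.5],[0.04,0,0.06,0.06,-17],[0.04,0,0.09,0.09,-25.5],[0.04,0.006,0.123,0.121,-34],[0.04,0.006,0.123,0.121,-42.6]])

```text
time: 4.85
tool_pos: [0.4902, -0.0706, 0.1098]
tool_rot: [0.511, 0.488, -0.511, 0.489]
wrist_force: [0.4, 0.1, -0.5]
gripper_width: 0.534
```

>>> jog_arm(motion=[[0.04,0,0,0,0],[0.04,0,0,0,0],[0.04,0,0,0,0],[0.04,0,0,0,0],[0.04,0,0,0,0]])

```text
time: 5.35
tool_pos: [0.4902, -0.0664, 0.1094]
tool_rot: [0.512, 0.488, -0.512, 0.488]
wrist_force: [0.5, -0.3, 0.9]
gripper_width: 0.533
```

```bash
python3 - <<'E'
from h import *
plan([.4913,-.0687,.11],0.64);snap('wrist','w5')
E
```

```text
pos [ 0.4902 -0.0664  0.1094] yang -2.71 shift mm [-0.6  1.2  2.2] turn deg -3.35 (or +-180) ; j6 -0.161
```

View pics/w5.png

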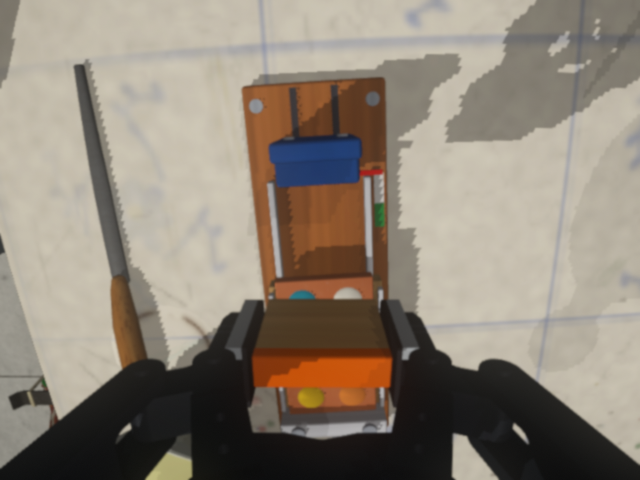

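```bash
python3 - <<'E'
from h import *
m,im=load('w5')
c=im[70:310,230:410]; cv2.imwrite('pics/w5c.png',cv2.resize(c,None,fx=2.5,fy=2.5,interpolation=cv2.INTER_CUBIC))
E
```

```text
(no output)
```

View pics/w5c.png

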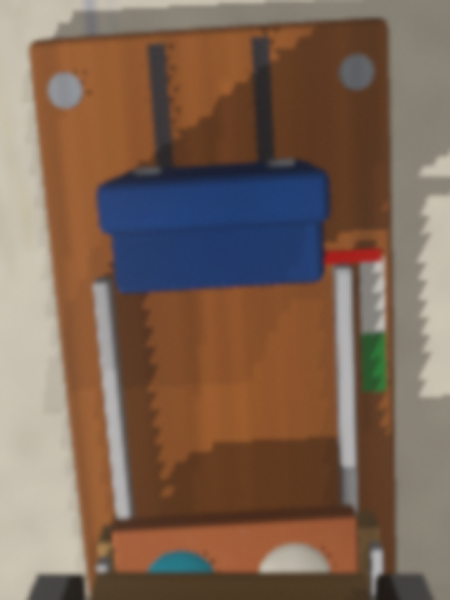

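```bash
python3 - <<'E'
from h import *
m,_=load('w5')
g=lambda u,v,z: onz(m,230+u/2.5,70+v/2.5,z)
for n,u,v,z in [('plate L',113,523,.03),('plate R',357,512,.03),('railL top',113,285,.018),('railL bot',130,520,.018),('railR top',336,265,.018),('railR bot',343,505,.018),('bedTL',32,45,.01),('bedTR',386,20,.01),('jawf L',120,292,.046),('jawf R',322,282,.046),('railLstart',100,281,.018),('railRstart',344,265,.018),('green0',373,332,.012),('green1',373,390,.012)]:
    print(n,g(u,v,z))
E
```

```text
plate L [ 0.4617 -0.082   0.03  ]
plate R [ 0.5211 -0.0819  0.03  ]
railL top [ 0.465  -0.0259  0.018 ]
railL bot [ 0.4644 -0.0863  0.018 ]
railR top [ 0.5181 -0.0237  0.018 ]
railR bot [ 0.5189 -0.0848  0.018 ]
bedTL [0.4496 0.0297 0.01  ]
bedTR [0.5316 0.0312 0.01  ]
jawf L [ 0.4699 -0.0231  0.046 ]
jawf R [ 0.5123 -0.0231  0.046 ]
railLstart [ 0.462  -0.0248  0.018 ]
railRstart [ 0.52   -0.0238  0.018 ]
green0 [ 0.5276 -0.0416  0.012 ]
green1 [ 0.5275 -0.0564  0.012 ]
```

>>> jog_arm(motion=[[0.04,0,0.0015,0.0015,-3.2],[0.04,0.03,0.0015,0.0015,-3.2],[0.04,0.06,0.0015,0.0015,-3.2],[0.04,0.07,0.0015,0.0015,-3.2],[0.04,0.07,0.0015,0.0015,-3.2]])

```text
time: 5.9
tool_pos: [0.491, -0.0684, 0.0384]
tool_rot: [0.497, 0.503, -0.498, 0.501]
wrist_force: [-0.2, -0.5, 0.7]
gripper_width: 0.527
```

```bash
python3 - <<'E'
from h import *
plan([.4916,-.068,.0205],0.5)
E
```

```text
pos [ 0.491  -0.0684  0.0384] yang 0.49 shift mm [17.9  0.6 -0.3] turn deg -0.01 (or +-180) ; j6 -0.221
```

>>> jog_arm(motion=[[0.04,0.01,0.0005,0,0],[0.04,0.0175,0.0005,0,0],[0.04,0.0175,0.0005,0,0],[0.04,0.0175,0.0005,0,0],[0.04,0.0175,0.0005,0,0]])

```text
time: 6.4
tool_pos: [0.4921, -0.0686, 0.022]
tool_rot: [0.498, 0.502, -0.498, 0.502]
wrist_force: [0.3, -0.3, -0.9]
gripper_width: 0.53
```

```bash
python3 - <<'E'
from h import *
st()
E
```

```text
t 6.4 pos [ 0.4921 -0.0686  0.022 ] rot cols
 [[ 0.0003  1.      0.0088]
 [-0.0001  0.0088 -1.    ]
 [-1.      0.0003  0.0001]] 
F [ 0.2597 -0.2893 -0.8721] w 0.5304120211018957 j [-0.2122  0.472   1.8396  0.      0.8297 -0.221 ]
```

>>> jog_arm(motion=[[0.04,0.001,-0.0005,0,0],[0.04,0.002,-0.0005,0,0],[0.04,0.002,-0.0005,0,0],[0.04,0.002,-0.0005,0,0],[0.04,0.002,-0.0005,0,0]])

```text
time: 6.9
tool_pos: [0.4919, -0.0686, 0.0212]
tool_rot: [0.498, 0.502, -0.498, 0.503]
wrist_force: [-7.3, 1.3, 20.9]
gripper_width: 0.532
```

>>> jog_arm(motion=[[0.054,0,0,0,0],[0.054,0,0,0,0],[0.054,0,0,0,0],[0.054,0,0,0,0],[0.054,-0.02,0,0,0]])

```text
time: 7.4
tool_pos: [0.4903, -0.0683, 0.0381]
tool_rot: [0.497, 0.503, -0.499, 0.501]
wrist_force: [0.0, 0.6, 0.9]
gripper_width: 0.634
```

>>> jog_arm(motion=[[0.054,-0.04,0,0,0],[0.06,-0.08,0,0,0],[0.07,-0.08,-0.02,-0.04,8],[0.07,-0.08,-0.025,-0.085,16],[0.07,-0.08,-0.025,-0.13,24]])

```text
time: 7.9
tool_pos: [0.4651, 0.0565, 0.1201]
tool_rot: [0.589, 0.391, -0.589, 0.391]
wrist_force: [1.6, 0.6, 0.4]
gripper_width: 0.818
```

```bash
python3 - <<'E'
from h import *
plan([.506,.2822,.09],-73.2); snap('top','t1'); snap('wrist','w6')
E
```

```text
pos [0.4651 0.0565 0.1201] yang -22.83 shift mm [  30.2  -49.9 -223.9] turn deg 50.37 (or +-180) ; j6 0.441
```

View pics/w6.png

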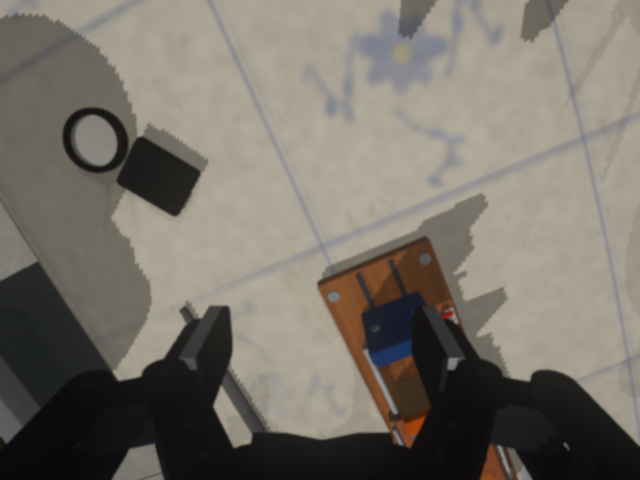

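```bash
python3 - <<'E'
from h import *
m,im=load('t1')
cv2.imwrite('pics/t1c.png',cv2.resize(im[250:315,320:450],None,fx=6,fy=6,interpolation=cv2.INTER_CUBIC))
E
```

```text
(no output)
```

View pics/t1c.png

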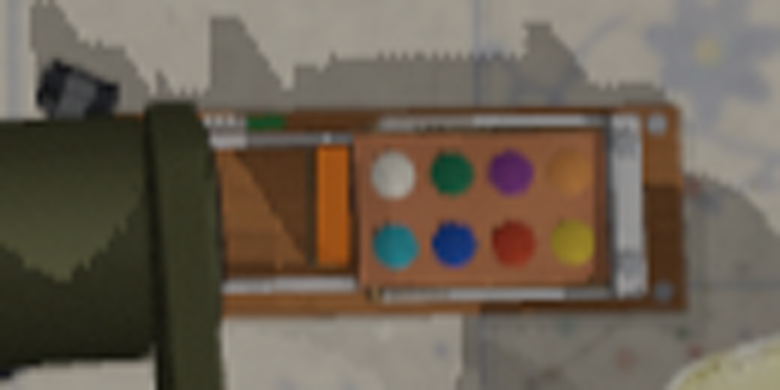

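>>> jog_arm(motion=[[0.07,0,-0.01,-0.045,8.5],[0.07,0,-0.02,-0.09,17],[0.07,0,-0.03,-0.135,25.5],[0.07,0,-0.04,-0.18,34],[0.07,0.01,-0.05,-0.222,42.5]])

```text
time: 8.5
tool_pos: [0.5052, 0.2809, 0.1107]
tool_rot: [0.688, 0.167, -0.686, 0.167]
wrist_force: [1.0, -1.3, -0.4]
gripper_width: 0.819
```

```bash
python3 - <<'E'
from h import *
plan([.506,.2822,.09],-73.2)
E
```

```text
pos [0.5052 0.2809 0.1107] yang -62.72 shift mm [20.7 -0.8 -1.3] turn deg 10.48 (or +-180) ; j6 1.539
```

>>> jog_arm(motion=[[0.07,0,-0.0008,-0.0013,8.5],[0.07,0.02,-0.0008,-0.0013,10.5],[0.07,0.03,-0.0008,-0.0013,10.5],[0.07,0.03,-0.0008,-0.0013,10.5],[0.07,0.03,-0.0008,-0.0013,10.5]])

```text
time: 9.0
tool_pos: [0.5054, 0.2801, 0.0802]
tool_rot: [-0.699, -0.105, 0.699, -0.105]
wrist_force: [0.7, 0.9, 0.1]
gripper_width: 0.823
```

```bash
python3 - <<'E'
from h import *
plan([.506,.2822,.0162],-73.2); 
E
```

```text
pos [0.5054 0.2801 0.0802] yang -72.88 shift mm [64.  -1.8 -1.2] turn deg 0.32 (or +-180) ; j6 1.715
```

>>> jog_arm(motion=[[0.07,0.03,-0.0015,-0.001,0.3],[0.07,0.064,-0.0015,-0.001,0.3],[0.07,0.064,-0.0015,-0.001,0.3],[0.07,0.064,-0.0015,-0.001,0.3],[0.04,0.064,-0.0015,-0.001,0.3]])

```text
time: 9.5
tool_pos: [0.5067, 0.2826, 0.0181]
tool_rot: [0.701, 0.103, -0.699, 0.103]
wrist_force: [-0.0, 0.3, -0.1]
gripper_width: 0.665
```

>>> jog_arm(motion=[[0.04,0,0,0,0],[0.04,0,0,0,0],[0.04,0,0,0,0],[0.04,-0.03,0,0,0],[0.04,-0.06,0,0,0]])

```text
time: 10.0
tool_pos: [0.5056, 0.2821, 0.0773]
tool_rot: [-0.7, -0.103, 0.7, -0.103]
wrist_force: [0.7, 0.4, -0.1]
gripper_width: 0.532
```

```bash
python3 - <<'E'
from h import *
plan([.4916,-.0505,.11],0.5);snap('wrist','w7')
E
```

```text
pos [0.5056 0.2821 0.0773] yang -73.23 shift mm [-32.7 314.4 109.4] turn deg -73.73 (or +-180) ; j6 1.724
```

View pics/w7.png

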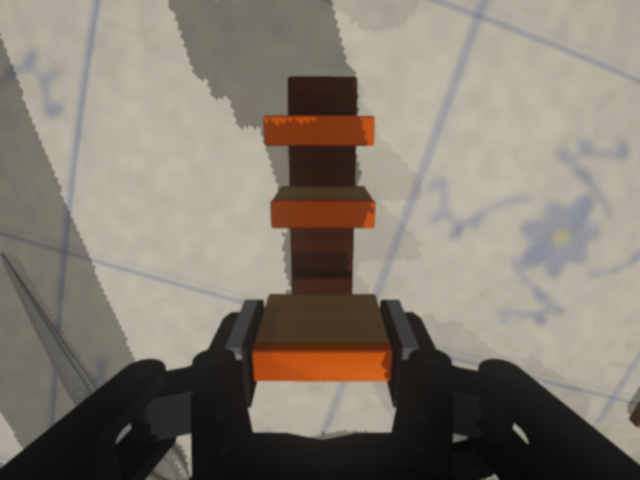

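>>> jog_arm(motion=[[0.04,-0.03,0.03,0.01,-8.5],[0.04,-0.033,0.077,0.027,-17],[0.04,-0.033,0.124,0.043,-25.5],[0.04,-0.033,0.171,0.06,-34],[0.04,-0.033,0.218,0.076,-42.5]])

```text
time: 10.55
tool_pos: [0.4967, 0.0662, 0.1101]
tool_rot: [0.622, 0.337, -0.621, 0.337]
wrist_force: [0.4, 0.4, -0.6]
gripper_width: 0.533
```

```bash
python3 - <<'E'
from h import *
plan([.4916,-.0505,.11],0.5)
E
```

```text
pos [0.4967 0.0662 0.1101] yang -33.08 shift mm [  0.   59.5 100.5] turn deg -33.58 (or +-180) ; j6 0.637
```

>>> jog_arm(motion=[[0.04,0,0.02,0.033,-8.5],[0.04,0,0.04,0.066,-17],[0.04,0,0.059,0.1,-25.5],[0.04,0,0.059,0.1,-33],[0.04,0,0.059,0.1,-33]])

```text
time: 11.05
tool_pos: [0.4911, -0.0491, 0.1098]
tool_rot: [0.502, 0.498, -0.501, 0.499]
wrist_force: [-0.4, 0.5, -1.1]
gripper_width: 0.53
```

>>> jog_arm(motion=[[0.04,0,0,0,0],[0.04,0,0,0,0],[0.04,0,0,0,0],[0.04,0,0,0,0],[0.04,0,0,0,0]])

```text
time: 11.55
tool_pos: [0.4909, -0.0478, 0.1089]
tool_rot: [-0.502, -0.498, 0.502, -0.498]
wrist_force: [1.9, 0.2, -0.1]
gripper_width: 0.531
```

```bash
python3 - <<'E'
from h import *
plan([.4916,-.0505,.11],0.5);m,im=snap('wrist','w8')
cv2.imwrite('pics/w8c.png',im)
E
```

```text
pos [ 0.4909 -0.0478  0.1089] yang -0.43 shift mm [-1.1  0.7  2.7] turn deg -0.93 (or +-180) ; j6 -0.164
```

View pics/w8.png

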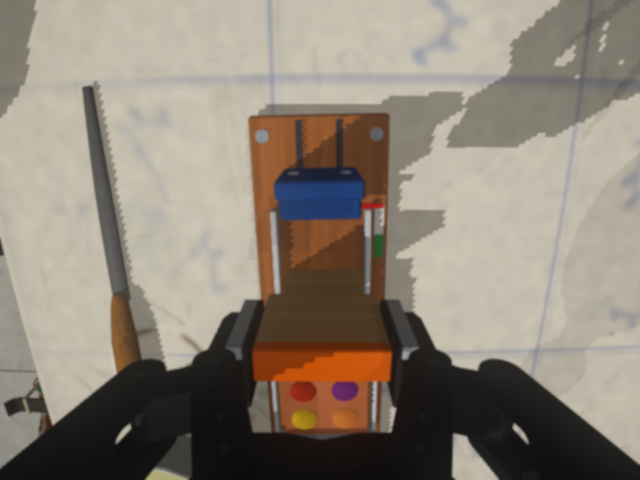

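```bash
python3 - <<'E'
from h import *
m,im=load('w8')
for u in (290,320,350): print(onz(m,u,270.5,.01), onz(m,u,296,.01))
cv2.imwrite('pics/w8c.png',cv2.resize(im[150:310,240:400],None,fx=4,fy=4,interpolation=cv2.INTER_CUBIC)[:600])
E
```

```text
[ 0.4705 -0.0665  0.01  ] [ 0.4699 -0.0849  0.01  ]
[ 0.4902 -0.0667  0.01  ] [ 0.4901 -0.0851  0.01  ]
[ 0.5099 -0.0669  0.01  ] [ 0.5102 -0.0852  0.01  ]
```

View pics/w8c.png

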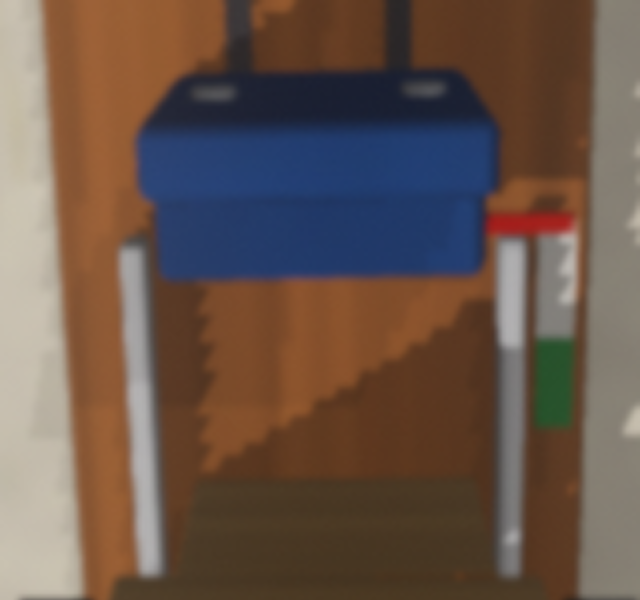

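>>> jog_arm(motion=[[0.04,0,0.0007,0.003,-0.9],[0.04,0.03,0.0007,0.003,-0.9],[0.04,0.06,0.0007,0.003,-0.9],[0.04,0.075,0.0007,0.003,-0.9],[0.04,0.075,0.0007,0.003,-0.9]])

```text
time: 12.1
tool_pos: [0.4905, -0.0511, 0.0321]
tool_rot: [0.497, 0.503, -0.499, 0.501]
wrist_force: [-0.3, 0.2, -0.8]
gripper_width: 0.533
```

```bash
python3 - <<'E'
from h import *
plan([.4916,-.051,.0225],0.5)
E
```

```text
pos [ 0.4905 -0.0511  0.0321] yang 0.5 shift mm [ 9.5  1.1 -0.1] turn deg 0.0 (or +-180) ; j6 -0.187
```

>>> jog_arm(motion=[[0.04,0.005,0.001,0,0],[0.04,0.008,0.001,0,0],[0.04,0.01,0.001,0,0],[0.04,0.01,0.001,0,0],[0.04,0.01,0.001,0,0]])

```text
time: 12.6
tool_pos: [0.4927, -0.0511, 0.0242]
tool_rot: [0.498, 0.502, -0.498, 0.502]
wrist_force: [0.9, 0.5, -0.8]
gripper_width: 0.536
```

```bash
python3 - <<'E'
from h import *
st()
E
```

```text
t 12.6 pos [ 0.4927 -0.0511  0.0242] rot cols
 [[ 0.0005  1.      0.0085]
 [-0.0001  0.0085 -1.    ]
 [-1.      0.0005  0.0001]] 
F [ 0.9497  0.5281 -0.8438] w 0.5359154289031329 j [-0.1773  0.4652  1.8435 -0.      0.8324 -0.1858]
```

>>> jog_arm(motion=[[0.04,0.001,-0.001,0,0],[0.04,0.002,-0.001,0,0],[0.04,0.0025,-0.001,0,0],[0.04,0.0025,-0.001,0,0],[0.04,0.0025,-0.001,0,0]])

```text
time: 13.1
tool_pos: [0.4916, -0.0511, 0.022]
tool_rot: [0.498, 0.502, -0.498, 0.502]
wrist_force: [-5.5, 1.2, 12.3]
gripper_width: 0.533
```

>>> jog_arm(motion=[[0.054,0,0,0,0],[0.054,0,0,0,0],[0.054,0,0,0,0],[0.054,0,0,0,0],[0.054,-0.02,0,0,0]])

```text
time: 13.6
tool_pos: [0.4903, -0.0509, 0.0397]
tool_rot: [0.497, 0.503, -0.499, 0.501]
wrist_force: [0.2, -0.4, 1.0]
gripper_width: 0.634
```

>>> jog_arm(motion=[[0.054,-0.04,0,0,0],[0.06,-0.08,0,0,0],[0.07,-0.08,-0.01,-0.045,8],[0.07,-0.08,-0.01,-0.09,16],[0.07,-0.08,-0.01,-0.135,24]])

```text
time: 14.1
tool_pos: [0.4805, 0.0789, 0.1218]
tool_rot: [0.589, 0.392, -0.588, 0.392]
wrist_force: [0.3, 0.2, 0.0]
gripper_width: 0.821
```

```bash
python3 - <<'E'
from h import *
plan([.5402,.2923,.1],-73.2); m,im=snap('top','t2'); 
cv2.imwrite('pics/t2c.png',cv2.resize(im[250:315,320:450],None,fx=6,fy=6,interpolation=cv2.INTER_CUBIC))
E
```

```text
pos [0.4805 0.0789 0.1218] yang -22.65 shift mm [  21.8  -27.1 -219.9] turn deg 50.55 (or +-180) ; j6 0.483
```

View pics/t2c.png

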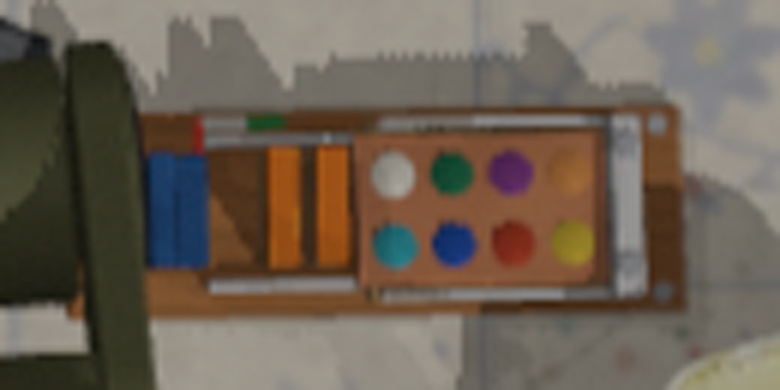

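>>> jog_arm(motion=[[0.07,0,-0.006,-0.044,8.5],[0.07,0,-0.012,-0.088,17],[0.07,0,-0.018,-0.132,25.5],[0.07,0,-0.024,-0.176,34],[0.07,0,-0.027,-0.218,42.5]])

```text
time: 14.65
tool_pos: [0.5384, 0.2917, 0.1212]
tool_rot: [-0.69, -0.156, 0.69, -0.157]
wrist_force: [0.5, -0.6, 0.6]
gripper_width: 0.82
```

```bash
python3 - <<'E'
from h import *
plan([.5402,.2923,.08],-73.2)
E
```

```text
pos [0.5384 0.2917 0.1212] yang -64.43 shift mm [41.2  0.2 -1.8] turn deg 8.77 (or +-180) ; j6 1.561
```

>>> jog_arm(motion=[[0.07,0,0,-0.001,8],[0.07,0.02,0,-0.001,8],[0.07,0.04,0,-0.001,8],[0.07,0.04,0,-0.001,8],[0.07,0.04,0,-0.001,8]])

```text
time: 15.15
tool_pos: [0.5394, 0.29, 0.0817]
tool_rot: [-0.698, -0.11, 0.699, -0.11]
wrist_force: [0.4, -0.0, 0.5]
gripper_width: 0.822
```

```bash
python3 - <<'E'
from h import *
plan([.5402,.2923,.0162],-73.2); m,im=snap('wrist','w9'); shims(m,im,roi=(240,100,400,300))
E
```

```text
pos [0.5394 0.29   0.0817] yang -72.11 shift mm [65.5 -2.  -1.5] turn deg 1.09 (or +-180) ; j6 1.692
px [317.9 283.1] c [0.5406 0.292  0.05  ] size 11.069955236654023 44.658084621578325 ang -73.40044704423201
px [315.4 209.4] c [0.5746 0.304  0.05  ] size 11.162806799011278 44.423089059951536 ang -73.18925602398946
```

>>> jog_arm(motion=[[0.07,0.03,-0.002,-0.0015,1],[0.07,0.065,-0.002,-0.0015,1],[0.07,0.065,-0.002,-0.0015,1],[0.07,0.065,-0.002,-0.0015,1],[0.04,0.065,-0.002,-0.0015,1]])

```text
time: 15.7
tool_pos: [0.5413, 0.2928, 0.0189]
tool_rot: [0.701, 0.104, -0.698, 0.103]
wrist_force: [1.2, 0.7, 0.0]
gripper_width: 0.667
```

>>> jog_arm(motion=[[0.04,0,0,0,0],[0.04,0,0,0,0],[0.04,0,0,0,0],[0.04,-0.03,0,0,0],[0.04,-0.06,0,0,0]])

```text
time: 16.2
tool_pos: [0.5401, 0.2923, 0.0779]
tool_rot: [0.699, 0.104, -0.699, 0.104]
wrist_force: [0.7, 0.4, 0.5]
gripper_width: 0.534
```

```bash
python3 - <<'E'
from h import *
plan([.4916,-.034,.11],0.5)
E
```

```text
pos [0.5401 0.2923 0.0779] yang -73.12 shift mm [-32.1 298.2 141.2] turn deg -73.62 (or +-180) ; j6 1.713
```

>>> jog_arm(motion=[[0.04,-0.03,0.03,0.014,-8.5],[0.04,-0.032,0.075,0.036,-17],[0.04,-0.032,0.12,0.057,-25.5],[0.04,-0.032,0.165,0.078,-34],[0.04,-0.032,0.21,0.099,-42.5]])

```text
time: 16.7
tool_pos: [0.508, 0.0718, 0.1098]
tool_rot: [0.619, 0.342, -0.618, 0.343]
wrist_force: [0.2, -0.9, -0.0]
gripper_width: 0.532
```

```bash
python3 - <<'E'
from h import *
plan([.4916,-.034,.11],0.5)
E
```

```text
pos [0.508  0.0718 0.1098] yang -32.07 shift mm [-0.2 42.3 98.4] turn deg -32.57 (or +-180) ; j6 0.629
```

>>> jog_arm(motion=[[0.04,0,0.014,0.033,-8.5],[0.04,0,0.028,0.066,-17],[0.04,0,0.042,0.098,-25.5],[0.04,0,0.042,0.098,-32.5],[0.04,0,0.042,0.098,-32.5]])

```text
time: 17.2
tool_pos: [0.4914, -0.0325, 0.1095]
tool_rot: [0.5, 0.5, -0.499, 0.501]
wrist_force: [0.1, 0.2, -1.3]
gripper_width: 0.532
```

>>> jog_arm(motion=[[0.04,0,0,0,0],[0.04,0,0,0,0],[0.04,0,0,0,0],[0.04,0,0,0,0],[0.04,0,0,0,0]])

```text
time: 17.7
tool_pos: [0.4912, -0.0315, 0.1084]
tool_rot: [0.5, 0.5, -0.5, 0.5]
wrist_force: [0.3, 0.4, -0.4]
gripper_width: 0.531
```

```bash
python3 - <<'E'
from h import *
plan([.4916,-.0345,.11],0.5);m,im=snap('wrist','w10')
E
```

```text
pos [ 0.4912 -0.0315  0.1084] yang 0.08 shift mm [-1.6  0.4  3. ] turn deg -0.42 (or +-180) ; j6 -0.14
```

View pics/w10.png

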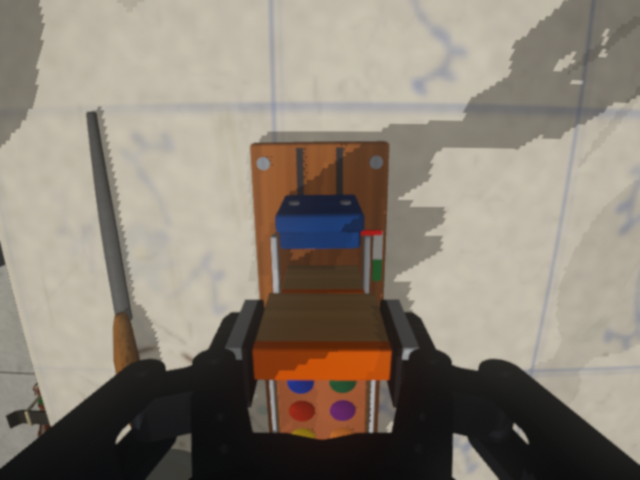

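```bash
python3 - <<'E'
from h import *
m,im=load('w10')
c=im[220:300,250:400]; cv2.imwrite('pics/w10c.png',cv2.resize(c,None,fx=5,fy=5,interpolation=cv2.INTER_CUBIC))
for v in (264,266,268): print(v,onz(m,320,v,.01))
for v in (246,248,250): print(v,onz(m,320,v,.046))
E
```

```text
264 [ 0.4907 -0.0457  0.01  ]
266 [ 0.4907 -0.0471  0.01  ]
268 [ 0.4907 -0.0484  0.01  ]
246 [ 0.4908 -0.0216  0.046 ]
248 [ 0.4908 -0.0227  0.046 ]
250 [ 0.4908 -0.0239  0.046 ]
```

View pics/w10c.png

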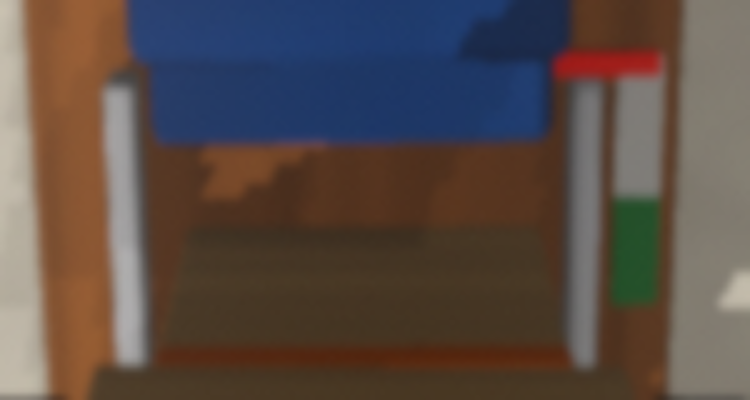

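>>> jog_arm(motion=[[0.04,0,0.0004,0.0027,-0.4],[0.04,0.03,0.0004,0.0027,-0.4],[0.04,0.05,0.0004,0.0027,-0.4],[0.04,0.05,0.0004,0.0027,-0.4],[0.04,0.05,0.0004,0.0027,-0.4]])

```text
time: 18.25
tool_pos: [0.4918, -0.0345, 0.0588]
tool_rot: [0.498, 0.502, -0.498, 0.502]
wrist_force: [0.2, -0.1, -1.1]
gripper_width: 0.53
```

```bash
python3 - <<'E'
from h import *
plan([.4916,-.034,.0235],0.5)
E
```

```text
pos [ 0.4918 -0.0345  0.0588] yang 0.49 shift mm [35.3 -0.2 -0.5] turn deg -0.01 (or +-180) ; j6 -0.153
```

>>> jog_arm(motion=[[0.04,0.015,0,-0.0005,0],[0.04,0.028,0,-0.0005,0],[0.04,0.034,0,-0.0005,0],[0.04,0.034,0,-0.0005,0],[0.04,0.034,0,-0.0005,0]])

```text
time: 18.75
tool_pos: [0.4917, -0.034, 0.0247]
tool_rot: [0.498, 0.502, -0.498, 0.502]
wrist_force: [-0.9, -2.6, -0.8]
gripper_width: 0.532
```

>>> jog_arm(motion=[[0.04,0.001,0,0,0],[0.04,0.002,0,0,0],[0.04,0.003,0,0,0],[0.04,0.003,0,0,0],[0.04,0.003,0,0,0]])

```text
time: 19.25
tool_pos: [0.492, -0.034, 0.0228]
tool_rot: [0.498, 0.502, -0.498, 0.502]
wrist_force: [-7.7, -1.4, 18.4]
gripper_width: 0.532
```

```bash
python3 - <<'E'
from h import *
st()
E
```

```text
t 19.25 pos [ 0.492  -0.034   0.0228] rot cols
 [[ 0.0011  1.      0.0086]
 [-0.0003  0.0086 -1.    ]
 [-1.      0.0011  0.0003]] 
F [-7.7102 -1.3747 18.3656] w 0.5319887864305572 j [-0.1433  0.4639  1.8504 -0.0002  0.8262 -0.1518]
```

>>> jog_arm(motion=[[0.054,0,0,0,0],[0.054,0,0,0,0],[0.054,0,0,0,0],[0.054,0,0,0,0],[0.054,-0.02,0,0,0]])

```text
time: 19.75
tool_pos: [0.4903, -0.0337, 0.0397]
tool_rot: [0.497, 0.503, -0.499, 0.501]
wrist_force: [0.0, -0.4, -0.8]
gripper_width: 0.63
```

>>> jog_arm(motion=[[0.054,-0.04,0,0,0],[0.054,-0.075,0,0,0],[0.0,-0.075,0,-0.03,0],[0.0,-0.075,0,-0.06,0],[0.0,-0.075,0,-0.06,0]])

```text
time: 20.25
tool_pos: [0.4909, 0.0284, 0.1166]
tool_rot: [0.497, 0.503, -0.497, 0.503]
wrist_force: [0.1, -0.1, -0.5]
gripper_width: 0.127
```

```bash
python3 - <<'E'
from h import *
plan([.4914,.022,.042],0.5);m,im=snap('wrist','w11')
m,im=snap('top','t3'); 
cv2.imwrite('pics/t3c.png',cv2.resize(im[250:315,320:450],None,fx=6,fy=6,interpolation=cv2.INTER_CUBIC))
E
```

```text
pos [0.4909 0.0284 0.1166] yang 0.63 shift mm [74.6  0.4  6.4] turn deg 0.13 (or +-180) ; j6 -0.028
```

View pics/w11.png

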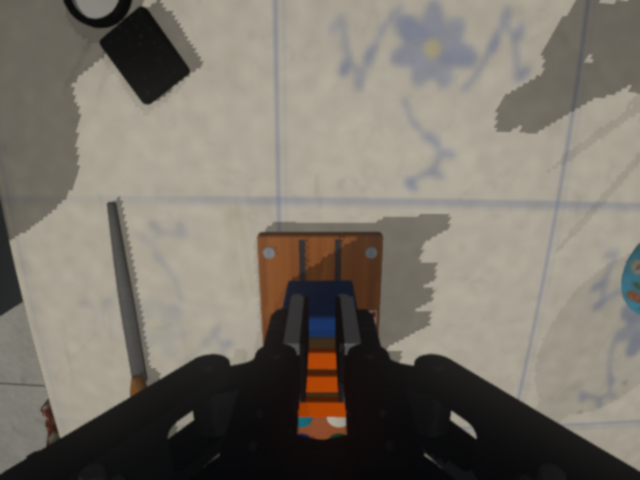

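View pics/t3c.png

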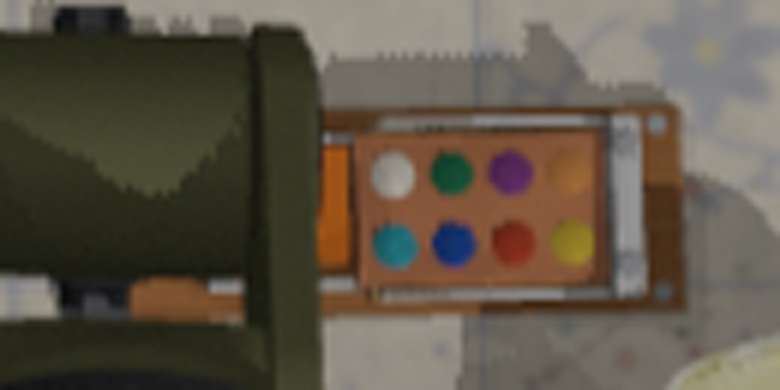

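>>> jog_arm(motion=[[0.0,0,0.0005,0.002,0],[0.0,0.03,0.0005,0.002,0],[0.0,0.06,0.0005,0.002,0],[0.0,0.073,0.0005,0.002,0],[0.0,0.073,0.0005,0.002,0]], squeeze=40)

```text
time: 20.85
tool_pos: [0.4908, 0.0235, 0.0421]
tool_rot: [0.497, 0.503, -0.499, 0.501]
wrist_force: [-0.9, 0.6, -0.0]
gripper_width: 0.002
```

>>> jog_arm(motion=[[0.0,0,0,0.002,0],[0.0,0,0,0.004,0],[0.0,0,0,0.006,0],[0.0,0,0,0.008,0],[0.0,0,0,0.01,0]])

```text
time: 21.35
tool_pos: [0.4918, 0.0139, 0.0438]
tool_rot: [0.498, 0.502, -0.498, 0.502]
wrist_force: [0.1, 0.1, -0.6]
gripper_width: -0.001
```

```bash
python3 - <<'E'
from h import *
st()
E
```

```text
t 21.35 pos [0.4918 0.0139 0.0438] rot cols
 [[ 0.0007  1.      0.0085]
 [-0.      0.0085 -1.    ]
 [-1.      0.0007  0.    ]] 
F [ 0.0677  0.105  -0.6251] w -0.0005520464728935381 j [-0.0462  0.4235  1.8465  0.      0.8709 -0.0548]
```

>>> jog_arm(motion=[[0.0,0,0,0.003,0],[0.0,0,0,0.006,0],[0.0,0,0,0.009,0],[0.0,0,0,0.012,0],[0.0,0,0,0.015,0]])

```text
time: 21.85
tool_pos: [0.492, -0.0011, 0.0436]
tool_rot: [0.498, 0.502, -0.498, 0.502]
wrist_force: [-0.3, 3.2, 3.4]
gripper_width: 0.001
```

>>> jog_arm(motion=[[0.0,0,0,0.001,0],[0.0,0,0,0.002,0],[0.0,0,0,0.003,0],[0.0,0,0,0.004,0],[0.0,0,0,0.005,0]])

```text
time: 22.35
tool_pos: [0.4919, -0.0059, 0.0435]
tool_rot: [0.498, 0.502, -0.498, 0.502]
wrist_force: [1.4, 2.8, 2.6]
gripper_width: -0.002
```

```bash
python3 - <<'E'
from h import *
st(); snap('wrist','w12')
m,im=snap('top','t4'); 
cv2.imwrite('pics/t4c.png',cv2.resize(im[250:315,320:450],None,fx=6,fy=6,interpolation=cv2.INTER_CUBIC))
E
```

```text
t 22.35 pos [ 0.4919 -0.0059  0.0435] rot cols
 [[ 0.0003  1.      0.0086]
 [ 0.      0.0086 -1.    ]
 [-1.      0.0003 -0.    ]] 
F [1.4438 2.8412 2.5901] w -0.0018126117818786692 j [-0.0866  0.4242  1.8465  0.0001  0.8706 -0.0952]
```

View pics/w12.png

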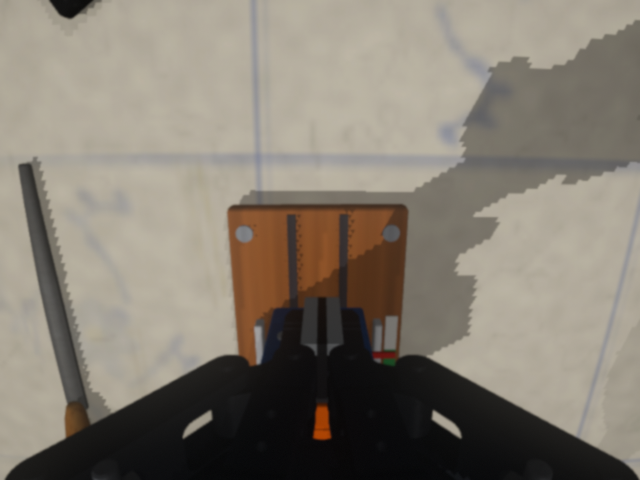

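View pics/t4c.png

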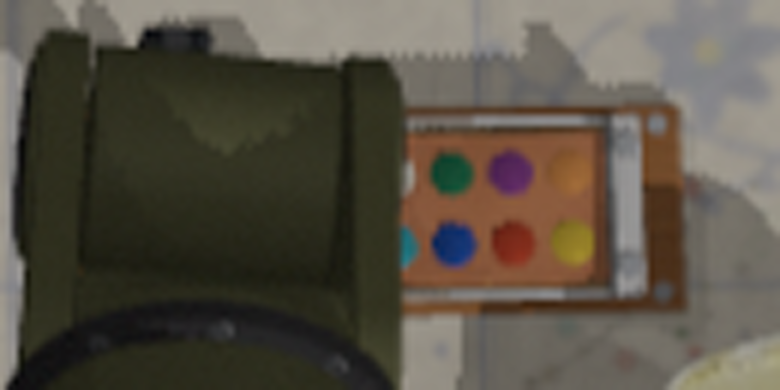

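>>> jog_arm(motion=[[0.0,0,0,0.001,0],[0.0,0,0,0.002,0],[0.0,0,0,0.003,0],[0.0,0,0,0.004,0],[0.0,0,0,0.005,0]])

```text
time: 22.95
tool_pos: [0.4919, -0.011, 0.0434]
tool_rot: [0.498, 0.502, -0.498, 0.502]
wrist_force: [2.7, 4.0, 1.8]
gripper_width: 0.001
```

>>> jog_arm(motion=[[0.0,0,0,0.0005,0],[0.0,0,0,0.001,0],[0.0,0,0,0.0015,0],[0.0,0,0,0.002,0],[0.0,0,0,0.002,0]])

```text
time: 23.45
tool_pos: [0.4919, -0.0124, 0.0434]
tool_rot: [0.498, 0.502, -0.498, 0.502]
wrist_force: [2.0, 9.9, 0.6]
gripper_width: -0.003
```

>>> jog_arm(motion=[[0.0,0,0,0.0005,0],[0.0,0,0,0.001,0],[0.0,0,0,0.001,0],[0.0,0,0,0.001,0],[0.0,0,0,0.001,0]])

```text
time: 23.95
tool_pos: [0.4919, -0.0125, 0.0434]
tool_rot: [0.498, 0.503, -0.497, 0.502]
wrist_force: [2.4, 18.8, 1.7]
gripper_width: 0.001
```

>>> jog_arm(motion=[[0.0,0,0,0.0005,0],[0.0,0,0,0.001,0],[0.0,0,0,0.001,0],[0.0,0,0,0.001,0],[0.0,0,0,0.001,0]])

```text
time: 24.45
tool_pos: [0.4918, -0.0126, 0.0434]
tool_rot: [0.499, 0.503, -0.497, 0.501]
wrist_force: [3.1, 27.9, 2.9]
gripper_width: 0.001
```

```bash
python3 - <<'E'
from h import *
st(); m,im=snap('wrist','w13')
m,t=snap('top','t5'); m,s=snap('scene','s5')
a=cv2.resize(im[300:460,220:440],(770,560),interpolation=cv2.INTER_CUBIC); cv2.imwrite('pics/w13c.png',a)
cv2.imwrite('pics/t5c.png',cv2.resize(t[250:315,320:450],None,fx=6,fy=6,interpolation=cv2.INTER_CUBIC))
E
```

```text
t 24.45 pos [ 0.4918 -0.0126  0.0434] rot cols
 [[-0.0002  1.      0.0087]
 [ 0.0033  0.0087 -1.    ]
 [-1.     -0.0002 -0.0033]] 
F [ 3.0612 27.9103  2.9141] w 0.0006864182697385924 j [-0.1018  0.4246  1.8461  0.0043  0.8715 -0.1133]
```

View pics/w13c.png

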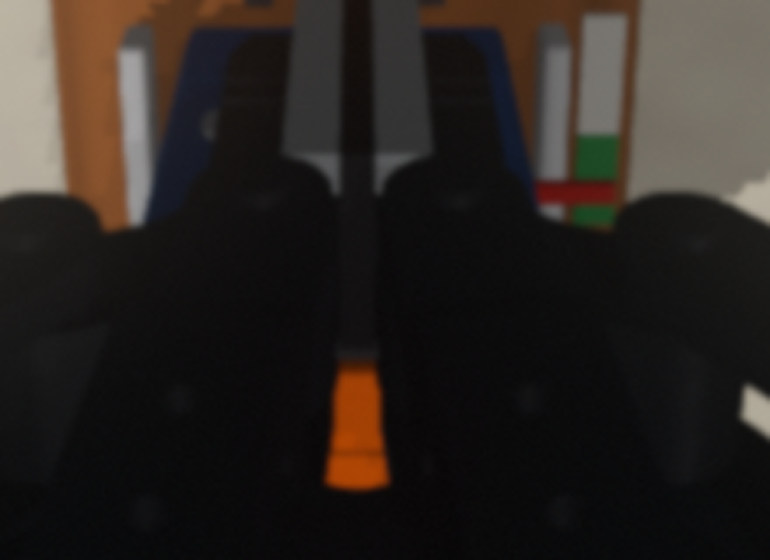

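View pics/t5c.png

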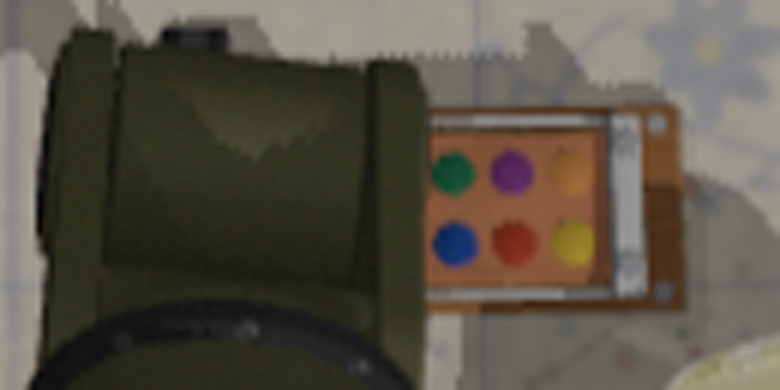

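View pics/s5.png

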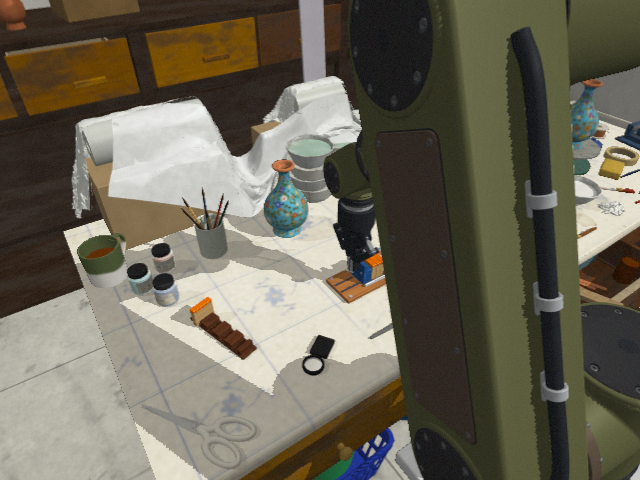

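```bash
python3 - <<'E'
from h import *
ims=[load(n) for n in('t3','t5')]
g=[cv2.cvtColor(i[1],cv2.COLOR_BGR2GRAY).astype(np.float32)[270:302,394:421] for i in ims]
w=cv2.createHanningWindow((g[0].shape[1],g[0].shape[0]),cv2.CV_32F)
print('plate shift px',cv2.phaseCorrelate(g[0],g[1],w))
s=[cv2.cvtColor(i[1],cv2.COLOR_BGR2GRAY).astype(np.float32)[265:305,423:436] for i in ims]
print('stop',cv2.phaseCorrelate(s[0],s[1]))
m,im=ims[1]
cv2.imwrite('pics/t5d.png',cv2.resize(im[264:308,400:440],None,fx=13,fy=13,interpolation=cv2.INTER_NEAREST))
for r in (280,288):
    for c in range(414,430): print(c,im[r,c],end=' ')
    print()
for c in (419,420,421): print(c,onz(m,c,285,.03))
for c in (420,421,422): print(c,onz(m,c,285,.04))
E
```

```text
plate shift px ((0.6625407644391661, 0.0016551484126789973), 1.0208692572734974)
stop ((0.4534807896274389, 0.04073647341084552), 1.0353181701898575)
414 [ 51  96 147] 415 [ 55 103 155] 416 [ 56 106 159] 417 [ 54 102 153] 418 [ 54  91 140] 419 [ 43  64 102] 420 [44 63 97] 421 [72 74 81] 422 [125 125 126] 423 [144 144 145] 424 [147 147 148] 425 [147 148 150] 426 [137 139 142] 427 [35 62 95] 428 [36 64 98] 429 [36 64 98] 
414 [ 34 111 131] 415 [ 37 115 135] 416 [ 36 118 138] 417 [ 39 120 142] 418 [ 44 107 135] 419 [40 62 96] 420 [40 59 92] 421 [48 59 79] 422 [95 95 95] 423 [146 146 147] 424 [146 146 148] 425 [147 148 149] 426 [137 139 140] 427 [66 78 93] 428 [25 47 74] 429 [26 48 74] 
419 [ 0.4906 -0.1781  0.03  ]
420 [ 0.4906 -0.1805  0.03  ]
421 [ 0.4906 -0.1829  0.03  ]
420 [ 0.4901 -0.1786  0.04  ]
421 [ 0.4901 -0.181   0.04  ]
422 [ 0.4901 -0.1834  0.04  ]
```

View pics/t5d.png

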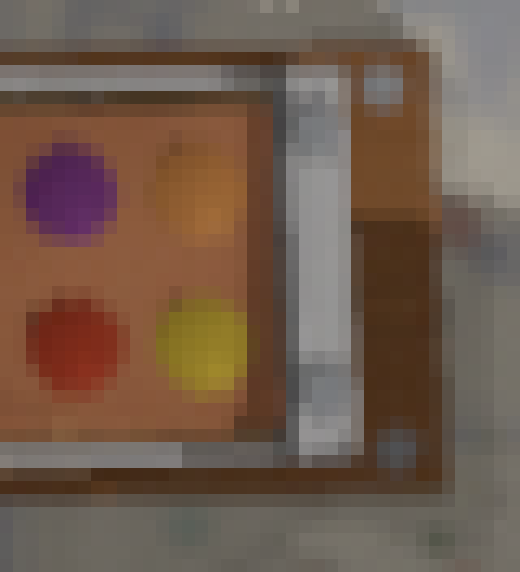

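```bash
python3 - <<'E'
from h import *
s=observe(); print(s['time'],s['wrist_force'],s['tool_pos']); print(ticket.finish_job())
E
```

```text
24.6 [ 2.3116 26.743   2.8777] [ 0.4919 -0.0126  0.0434]
the job is handed in; nothing more can be done
None
```

I stood three spacer blocks upright between the rails. I then pushed the jaw home with the shut fingers, and handed the job in at 24.6 s with the jaw still pressed at about 27 N.

**Travel:** The jaw stopped solid at about 24 mm, worked out from the tool position. The red pointer is inside the green band in the wrist picture. Two blocks would have needed about 36 mm, past the 34 mm end of travel, so three is the fewest that work. I worked this out rather than trying a press with two.

**Clamping:** Near the end the force rose from 4 to 28 N while the tool moved less than 2 mm. The plate slid about 1.6 mm, which fits the roughly 1.5 mm slack I had measured to the end stop. From the top view the plate looks up against the stop, but at about 2.4 mm per pixel the contact itself is only just resolved.

**Not fully seen:** In the last pictures the arm covers most of the blocks. All three looked upright just before the press.

**Rest of the worktop:** The fourth block is still in the caddy. I didn't touch the jar, vase or bowl. The vase and jar look unmoved in the last scene picture, but the bowl is behind the arm in it.

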